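# Set the cordless iron to two dots and switch its dock on

## Task

The cordless iron is parked on its charging dock. With a fingertip, flick the edge of its black temperature wheel round, click by click, until the two yellow dots stand at the orange pointer, and only then press the green button on the dock to start it heating. Leave the iron sitting in the dock - do not lift or shift it - and do not disturb the other things on the counter.

Things in the scene. Friction and masses are not known exactly. Their poses are not given: they have to be found in the camera images.
- iron: The cordless iron, loose (about 1.2 kg) but seated in its white dock: steel sole, teal body, black handle; 260 mm long, 106 wide, 121 high. Origin: centre of the sole's underside, 16 mm above the counter; -x points to the nose, +x to the heel, z up. The handle runs along the centre line from x = 0 to +0.130, 29 mm thick, its top 121 mm above the origin.
- dial_top (a point): Centre of the top face of the black temperature wheel, on its upright axis, 45 mm to the nose side of the iron's origin. The wheel is 16 mm thick and 78 mm across; its rim has ten round lobes 9 mm in diameter (centres on a 34.5 mm radius, 36 degrees apart) with hollows 12 mm wide, 7 mm deep between. On top: white bar, one blue, two yellow, three red dots.
- nose_edge (a point): Point of the iron (it does not turn) on the wheel's rim circle at the nose side, half-way up the rim, 39 mm from the wheel's axis, straight above the start of the orange pointer. The rim is free to touch here and at both sides; the teal deck below slopes down to the nose and is at least 10 mm under the rim's lower edge here. The handle's post is 5 mm behind the far edge.
- dial (a joint): Angle of the temperature wheel, rad, growing clockwise seen from above (the nose edge then moves to the iron's +y). It clicks every 0.628 rad (36 degrees, one lobe); at every click a hollow stands at the nose edge. 0 = white bar at the pointer, 1.257 one dot, 3.142 two yellow dots, 5.027 three dots; it stops at 0 and 5.027. Starts at 0 to 3 clicks. Takes about 3 N at the rim; past half-way it snaps on and stays.
- power_top (a point): Centre of the top of the green push button (22 mm in diameter) on the raised rear block of the white charging dock, behind the iron's heel: 175 mm from the iron's origin towards the heel, about 97 mm above the counter.
- power (a joint): Travel of the green button, m: 0 is up, 0.005 fully down (takes 4 N); it springs back.
- spray: Bystander: water spray bottle, 72 mm in diameter, 200 mm high, pale blue with a blue trigger head, beside the dock. Origin at the centre of its underside.
- cup: Bystander: blue measuring cup, 72 mm in diameter, 62 mm high. Origin at the centre of its underside.
- brush: Bystander: wooden clothes brush, 150 x 44 x 34 mm, lying between the dock and the robot. Origin at the centre of its underside, length along its x.
- jug: Bystander: orange-yellow detergent jug, 85 x 165 x 240 mm. Origin at the centre of its underside.
- softener: Bystander: pink fabric softener bottle, 72 mm in diameter, 215 mm high. Origin at the centre of its underside.
- starch: Bystander: spray starch can, 56 mm in diameter, 190 mm high. Origin at the centre of its underside.
- peg_tub: Bystander: yellow tub of clothes pegs, 130 x 100 x 75 mm. Origin at the centre of its underside.

How it is judged:
By the outcome, as a careful person would: the job done as asked, in the order asked, and still so for the second after the job is handed in, with the robot touching nothing.
It also fails if it takes over 70 s, if anything falls off the work surface, if the arm or the gripper's body presses on something with over 40 N, if the wrist force passes 120 N, or if a joint passes its speed limit or range.

## Robot

A 6-joint arm with a two-finger parallel gripper is mounted at the origin on the work surface. World frame = base frame: x ahead of the robot, y to its left, z up, the work surface at z = 0. Lengths are in m, angles in degrees, forces in N, time in s.
With the tool pointing down it reaches from about 0.4 to 0.825 m from the base axis. Payload 7 kg.
Tool frame: the origin (TCP) lies midway between the tips of the shut fingers; the grasp point (between the pads) lies 19 mm behind it (ctrl.hold_point_z is the distance from the TCP to the grasp point, in m); z points along the fingers, y is the line along which they close (so a half turn about z gives the same grasp; the last joint's range is limited). The gripper opens to 88 mm and grips with 3 to 60 N. Pads are 19 mm wide; open, the fingers measure 130 mm over their backs; the gripper's body (78 mm by 193 mm) begins 47 mm behind the grasp point.
Start: joints at [-48.638, 20.546, 0.682, 0, -70.136, -16.507], TCP at [0.284, -0.612, 0.227] pointing down, gripper open.
Joint ranges: [-176.03, 176.03], [-82.01, 121.73], [-58.28, 71.71], [-173.87, 95.51], [-174.79, -0.11], [-173.66, 173.66]. Speed limits (degrees/s): [136.94, 136.94, 172.46, 180, 180, 180].

## Interface

Orientations are given as [roll, pitch, yaw] about the fixed x, y, z axes, in that order (R = Rz(yaw) Ry(pitch) Rx(roll)).
In Python, from plant import ctrl gives the robot as it stands.
- The arm moves only by the tool apply_moves, never from a script. Its argument "deltas" is a list of rows, each an object with "fingers": the finger opening in mm, from 0 to 87.6; "delta_pos": the shift along the tool's x, y, z in mm, a list of three; "angular": the turn, a rotation vector about the tool's x, y, z in degrees, a list of three. A call has 1 to 10 rows; each row is the pose to reach, as a shift and turn from the pose commanded when the call began, along the tool's axes at that moment; what a row does not reach only later rows make up. A row lasts 1/10 s, in which the tool goes at most 50 mm and 8.59 degrees, less where a joint would pass 70% of its speed; a pose out of reach is approached as far as the arm can. A call with a gripper value outside its range is refused whole. The fingers move at their own pace and stop on an object; the grip force is fixed at half the most. Time passes only in rows, so rows that repeat a pose let the fingers close. It gives the time, the measured TCP pose, the force, the opening and the grip force at its end, in the units of the state.
- ctrl.get_obs(): the state, without advancing time (a new reading comes with each control period).
- ctrl.snapshot(name): name is "side" or "top"; returns the picture (420x560x3 uint8, red, green, blue); there is no depth.
- ctrl.camera_params(name): a dict with "fx", "fy", "cx", "cy" (pixels), "cam_to_world" (4x4, takes a point from camera to world coordinates). Camera axes: x right, y up, looking along -z (the intrinsics and any distortion apply to the point x, -y, -z); pixel columns grow to the right and rows downward; lengths in m; the calibration is good to about 2 mm. A picture is of the moment at which its call begins. camera_params takes no time and is no camera call.
- ctrl.close_job(): hands the job in; it is judged then, once.
The state is a dict: "clock": time; "joint_pos": joint angles; "qvel": joint speeds; "tau": joint torques, N m; "tool_pos": TCP position; "orientation": TCP orientation; "force": force on the tool from outside, world axes, zero at the start; "moment": the same for the moment, N m; "opening": finger opening in m; "gripper_force": force on a finger pad.
Only numpy, scipy, OpenCV 4.12 (cv2) and the standard library are available. Lean on these libraries where they do the work, as an engineer would, in place of code of your own. Each camera call takes 0.05 s, during which the arm holds its last target. There are 200 camera calls.

## Working session

There is one attempt and no reset: what is moved stays moved. The work goes in short steps, Python scripts to look and compute and a tool call to move; the robot and the scene stay as the last step left them, time stands still between calls to the robot, and variables do not carry over. Pictures are saved under pics/ and viewed, at most 10 in all, crops included, and the job is handed in when it is done.

Besides the shell and the picture viewer there is one more tool, called as name([rows], argument=value, ...), one row to a line, values as JSON. apply_moves: Moves the arm, as the interface text tells. Its arguments: {"type":"object","properties":{"deltas":{"type":"array"}},"required":["deltas"]}

```bash
mkdir -p pics; python3 - <<'E'
from plant import ctrl
import cv2
for n in("top","side"):
    cv2.imwrite(f"pics/{n}0.png",ctrl.snapshot(n)[...,::-1]); p=ctrl.camera_params(n); print(n,p)
o=ctrl.get_obs();print(o)
E
```

```text
top {'fx': 524.0469258721757, 'fy': 524.0469258721757, 'cx': 277.08423156770186, 'cy': 216.3528335982363, 'cam_to_world': array([[ 0.02175536,  0.99345161, -0.11216325,  0.36469594],
       [-0.99963539,  0.02341   ,  0.01345611,  0.02015739],
       [ 0.01599374,  0.11182961,  0.99359868,  1.82179266],
       [ 0.        ,  0.        ,  0.        ,  1.        ]])}
side {'fx': 473.1367220154615, 'fy': 473.1367220154615, 'cx': 284.72129160290115, 'cy': 209.33386404387062, 'cam_to_world': array([[-0.93415609,  0.24319176, -0.26117075,  0.13175859],
       [-0.35682148, -0.62513427,  0.69417979,  1.10291905],
       [ 0.00555202,  0.74166361,  0.67074903,  1.14751344],
       [ 0.        ,  0.        ,  0.        ,  1.        ]])}
{'clock': 0.1, 'joint_pos': array([-4.86375581e+01,  2.05884291e+01,  6.37481210e-01, -1.51507180e-02,
       -7.01368831e+01, -1.65072271e+01]), 'qvel': array([-0.06363827, -0.07018572,  0.13603158,  0.11675769, -0.05939229,
       -0.0642357 ]), 'tau': array([-1.77980011e-03, -5.84163022e+01,  2.93750113e+01,  7.01537043e+00,
        1.02101124e-02, -2.93315554e-05]), 'tool_pos': array([ 0.28349124, -0.61208609,  0.22570042]), 'orientation': array([ 1.79911742e+02, -1.13016541e-02, -1.55149935e+02]), 'force': array([0.57565961, 0.92463186, 0.12426213]), 'moment': array([0.0079073 , 0.0113172 , 0.06345467]), 'gripper_force': 0.0, 'opening': 0.08771089501993433}
```

View pics/top0.png

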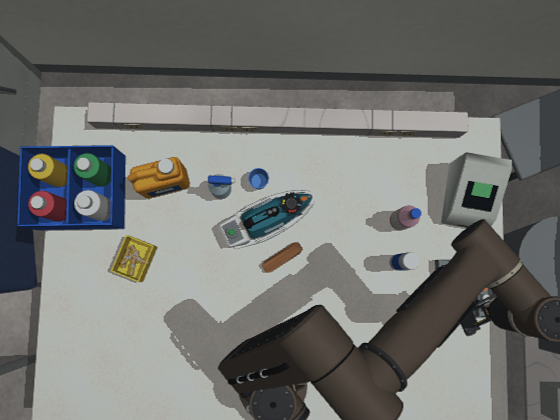

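View pics/side0.png

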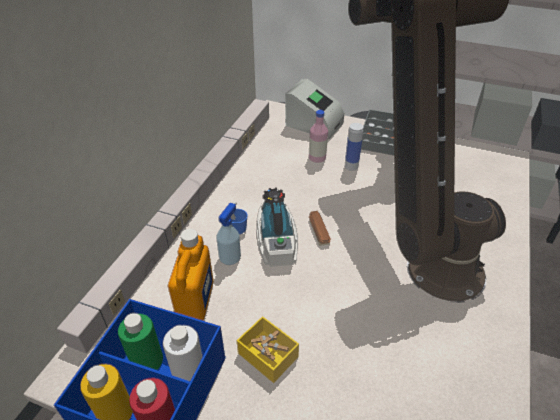

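The top view shows the nose pointing right at about (310,195), the wheel at about (292,202) and the green button at about (232,232). I'll enlarge both.

```bash
python3 - <<'E'
import cv2,numpy as np
a=cv2.imread("pics/top0.png")[180:255,210:320];b=cv2.imread("pics/side0.png")[180:265,210:335]
a=cv2.resize(a,None,fx=7,fy=7,interpolation=cv2.INTER_CUBIC)
b=cv2.resize(b,None,fx=6,fy=6,interpolation=cv2.INTER_CUBIC)
for im,x0,y0,s in((a,210,180,7),(b,210,180,6)):
    for k in range(0,im.shape[1],10*s):cv2.putText(im,str(x0+k//s),(k,10),0,.35,(0,0,255),1);cv2.line(im,(k,12),(k,20),(0,0,255),1)
    for k in range(0,im.shape[0],10*s):cv2.putText(im,str(y0+k//s),(0,k+4),0,.35,(0,0,255),1);cv2.line(im,(24,k),(32,k),(0,0,255),1)
cv2.imwrite("pics/a1.png",a);cv2.imwrite("pics/b1.png",b)
E
```

```text
(no output)
```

View pics/a1.png

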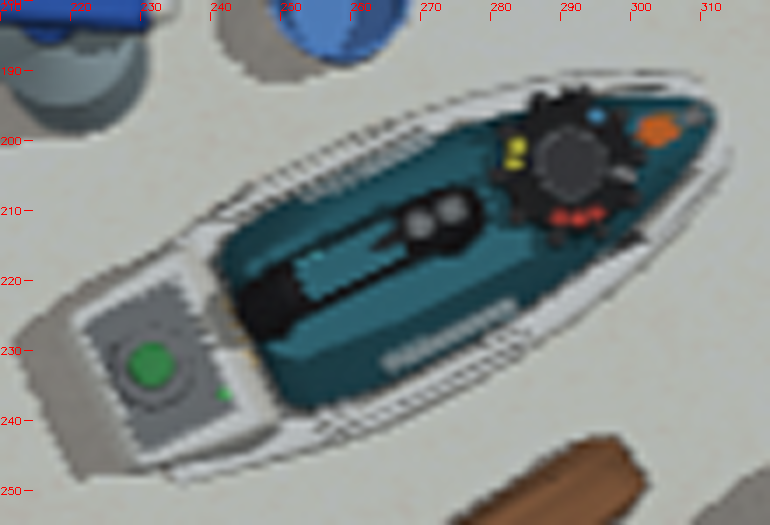

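View pics/b1.png

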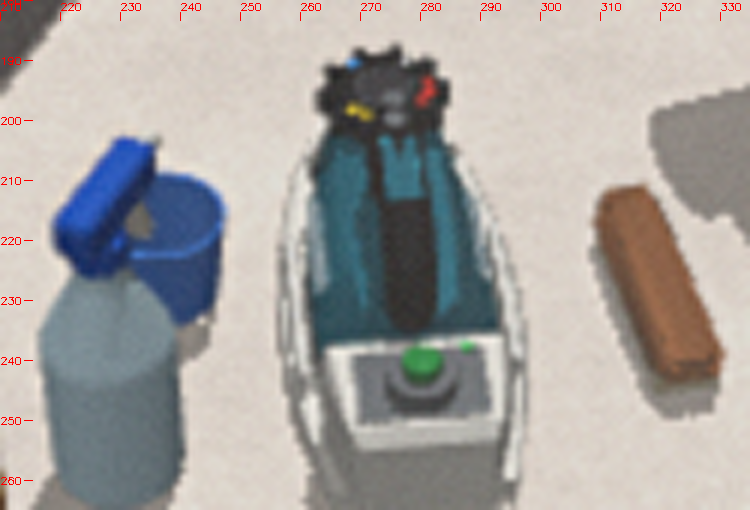

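The wheel centre is at about (291.5,203), with the white bar about 38° clockwise of the pointer. That means the wheel starts at 1 click, so it needs 4 more clicks clockwise. Next I'll triangulate.

```bash
cat > h.py <<'E'
import numpy as np
from plant import ctrl
def ray(n,u,v):
    p=ctrl.camera_params(n);M=p["cam_to_world"]
    return M[:3,3],M[:3,:3]@np.array([(u-p["cx"])/p["fx"],-(v-p["cy"])/p["fy"],-1])
def atz(n,u,v,z):
    o,d=ray(n,u,v);return o+d*(z-o[2])/d[2]
def tri(a,b):
    A=[];y=[]
    for n,(u,v) in(("top",a),("side",b)):
        o,d=ray(n,u,v);d=d/np.linalg.norm(d);P=np.eye(3)-np.outer(d,d);A.append(P);y.append(P@o)
    return np.linalg.lstsq(np.vstack(A),np.hstack(y),rcond=None)[0]
def proj(n,X):
    p=ctrl.camera_params(n);M=p["cam_to_world"];c=M[:3,:3].T@(np.array(X)-M[:3,3])
    return np.round([p["cx"]+p["fx"]*c[0]/-c[2],p["cy"]-p["fy"]*c[1]/-c[2]],1)
E
python3 - <<'E'
from h import *
np.set_printoptions(precision=4,suppress=True)
print(tri((231.7,232),(279.5,239)),atz("top",231.7,232,.097),atz("side",279.5,239,.097))
print(tri((291.5,202.8),(273.5,193.5)))
for z in(.09,.1,.11):print(z,atz("top",291.5,202.8,z),atz("side",273.5,193.5,z))
b=atz("top",231.7,232,.097)
for z in(.09,.1,.11):
    d=atz("top",291.5,202.8,z)-b; print(np.linalg.norm(d[:2]),np.degrees(np.arctan2(d[1],d[0])))
for z in (0,.2):print(atz("top",220,184,z))
E
```

```text
[0.5062 0.1461 0.0937] [0.504  0.1453 0.097 ] [0.507  0.1495 0.097 ]
[ 0.6068 -0.0501  0.0934]
0.09 [ 0.6068 -0.0504  0.09  ] [ 0.6088 -0.0538  0.09  ]
0.1 [ 0.6054 -0.05    0.1   ] [ 0.6043 -0.0428  0.1   ]
0.11 [ 0.604  -0.0496  0.11  ] [ 0.5998 -0.0319  0.11  ]
0.22106042206943663 -62.272920248827475
0.22005174232250024 -62.54580184446415
0.2190480999439905 -62.82119033188421
[0.6801 0.1987 0.    ]
[0.6455 0.1791 0.2   ]
```

apply_moves([
  {"fingers": 0, "delta_pos": [0, 0, -50], "angular": [0, 0, 0]},
  {"fingers": 0, "delta_pos": [0, 0, -100], "angular": [0, 0, 0]},
  {"fingers": 0, "delta_pos": [-20, 10, -140], "angular": [0, 0, 0]},
  {"fingers": 0, "delta_pos": [-66, 28, -140], "angular": [0, 0, 0]},
  {"fingers": 0, "delta_pos": [-112, 47, -140], "angular": [0, 0, 0]},
  {"fingers": 0, "delta_pos": [-158, 66, -140], "angular": [0, 0, 0]},
  {"fingers": 0, "delta_pos": [-204, 85, -140], "angular": [0, 0, 0]},
  {"fingers": 0, "delta_pos": [-250, 105, -140], "angular": [0, 0, 0]},
  {"fingers": 0, "delta_pos": [-296, 125, -140], "angular": [0, 0, 0]},
  {"fingers": 0, "delta_pos": [-342, 144, -140], "angular": [0, 0, 0]},
])

```text
clock: 1.1
tool_pos: [0.5343, -0.3362, 0.3664]
orientation: [180.0, -0.0, -155.1]
force: [0.2, -1.0, 0.5]
opening: 0.0129
gripper_force: 0.0
```

apply_moves([
  {"fingers": 0, "delta_pos": [-46, 19, 0], "angular": [0, 0, 0]},
  {"fingers": 0, "delta_pos": [-92, 38, 0], "angular": [0, 0, 0]},
  {"fingers": 0, "delta_pos": [-138, 57, 0], "angular": [0, 0, 0]},
  {"fingers": 0, "delta_pos": [-184, 76, 0], "angular": [0, 0, 0]},
  {"fingers": 0, "delta_pos": [-193, 81, 40], "angular": [0, 0, 0]},
  {"fingers": 0, "delta_pos": [-193, 81, 90], "angular": [0, 0, 0]},
  {"fingers": 0, "delta_pos": [-193, 81, 140], "angular": [0, 0, 0]},
  {"fingers": 0, "delta_pos": [-193, 81, 170], "angular": [0, 0, 0]},
  {"fingers": 0, "delta_pos": [-193, 81, 170], "angular": [0, 0, 0]},
])

```text
clock: 2.0
tool_pos: [0.6714, -0.1828, 0.1905]
orientation: [179.7, -0.5, -155.2]
force: [-0.6, -0.5, 0.2]
opening: 0.0001
gripper_force: 0.0
```

```bash
python3 - <<'E'
from h import *
import cv2
np.set_printoptions(precision=4,suppress=True)
o=ctrl.get_obs();print(o["clock"],o["tool_pos"],o["orientation"],o["joint_pos"],o["force"],o["opening"])
X=o["tool_pos"];u,v=proj("side",X);print(u,v,proj("top",X))
a=ctrl.snapshot("side")[...,::-1];t=ctrl.snapshot("top")[...,::-1]
x,y=int(u)-45,int(v)-70
c1=cv2.resize(a[max(y,0):y+110,x:x+90],None,fx=5,fy=5,interpolation=2)
c2=cv2.resize(t[150:240,240:320],None,fx=4,fy=4,interpolation=2)
H=max(len(c1),len(c2));f=lambda c:cv2.copyMakeBorder(c,0,H-len(c),0,0,0)
cv2.imwrite("pics/c.png",np.hstack([f(c1),f(c2)]));print(x,y)
E
```

```text
2.0 [ 0.6714 -0.1828  0.1905] [ 179.6877   -0.4851 -155.1672] [  0.7173  24.0751   1.3238  -0.0938 -67.8191 -65.85  ] [-0.5901 -0.472   0.1546] 0.0001317529033874195
270.4 145.7 [335.1 179.2]
225 75
```

View pics/c.png

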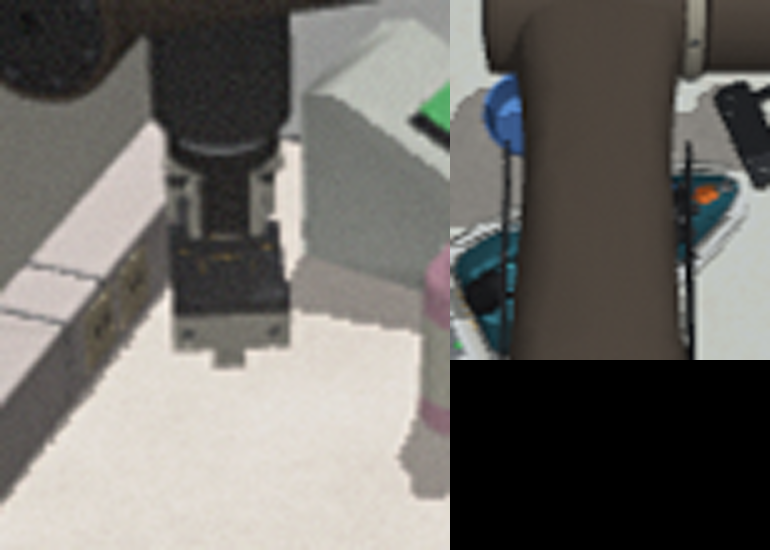

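The tip is about 6 px (19 mm) wide across tool x, as stated. Next I'll turn the tool to the working yaw, which also shows the finger thickness.

apply_moves([
  {"fingers": 0, "delta_pos": [-6, 7, 0], "angular": [0, 0, -8.4]},
  {"fingers": 0, "delta_pos": [-12, 14, 0], "angular": [0, 0, -16.8]},
  {"fingers": 0, "delta_pos": [-18, 21, 0], "angular": [0, 0, -25.2]},
  {"fingers": 0, "delta_pos": [-24, 28, 0], "angular": [0, 0, -33.6]},
  {"fingers": 0, "delta_pos": [-30, 35, 0], "angular": [0, 0, -42]},
  {"fingers": 0, "delta_pos": [-36, 42, 0], "angular": [0, 0, -50.4]},
  {"fingers": 0, "delta_pos": [-42, 49, 0], "angular": [0, 0, -58.8]},
  {"fingers": 0, "delta_pos": [-48, 56, 0], "angular": [0, 0, -67.2]},
  {"fingers": 0, "delta_pos": [-54, 63, 0], "angular": [0, 0, -75.6]},
  {"fingers": 0, "delta_pos": [-59, 70, 0], "angular": [0, 0, -84]},
])

```text
clock: 3.1
tool_pos: [0.7004, -0.095, 0.2004]
orientation: [-179.7, -0.1, -70.8]
force: [0.2, 0.2, -0.1]
opening: 0.0006
gripper_force: 0.0
```

```bash
python3 - <<'E'
from h import *
import cv2
np.set_printoptions(precision=4,suppress=True)
o=ctrl.get_obs();print(o["clock"],o["tool_pos"],o["orientation"],o["joint_pos"])
X=o["tool_pos"];print(proj("side",X))
a=ctrl.snapshot("side")[...,::-1];o=ctrl.get_obs();X=o["tool_pos"];print(o["tool_pos"],o["orientation"],proj("side",X))
u,v=proj("side",X);x,y=int(u)-45,int(v)-50
c=cv2.resize(a[y:y+100,x:x+90],None,fx=6,fy=6,interpolation=2);print(x,y)
cv2.imwrite("pics/d.png",c)
E
```

```text
3.1 [ 0.7004 -0.095   0.2004] [-179.7247   -0.1011  -70.7892] [  8.0475  24.2      2.7825   0.0494 -68.293   11.1454]
[252.8 155.2]
[ 0.7006 -0.0939  0.2003] [-179.7079   -0.093   -70.2471] [252.6 155.4]
207 105
```

View pics/d.png

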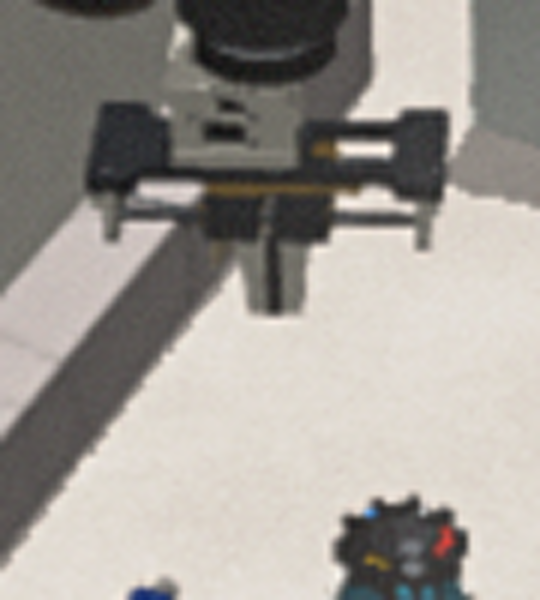

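The tip tapers to roughly 28 × 19 mm, so a corner of it fits the hollows. I'll compute the stroke rows.

```bash
cat >> h.py <<'E'
from scipy.spatial.transform import Rotation as Ro
np.set_printoptions(precision=1,suppress=True)
C=np.array([.606,-.050]);N=-62.6
def wp(A,rc,z=.086):
    a=np.radians(A);er=np.array([np.cos(a),np.sin(a)]);et=np.array([-er[1],er[0]])
    p=C+er*(rc+16.3)/1e3+et*.0028
    return np.r_[p,z],A-45
def rel(p0,yaw0,p,yaw):  # shift (mm) in tool axes of nominal downward pose, turn about z
    R=Ro.from_euler("xyz",[180,0,yaw0],degrees=True)
    return R.inv().apply((p-p0)*1e3),-((yaw-yaw0+180)%360-180)
E
python3 - <<'E'
from h import *
o=ctrl.get_obs();p=o["tool_pos"];y=o["orientation"][2];print(p*1e3,o["orientation"],o["clock"])
for q in((N+36,70,.19),(N+36,70),(N+36,33.5)):print(q,*rel(p,y,*wp(*q)))
s=wp(N+36,33.5)
for k in range(1,11):print(k,*rel(*s,*wp(N+36-7.8*k,33.5)))
print(*rel(*s,*wp(N-42,70)))
E
```

```text
[700.6 -93.9 200.3] [-179.7   -0.1  -70.2] 3.15
(-26.6, 70, 0.19) [-12.8  12.6  10.3] 1.3528968963615853
(-26.6, 70) [-12.8  12.6 114.3] 1.3528968963615853
(-26.6, 33.5) [-39.2  37.8 114.3] 1.3528968963615853
1 [4.7 4.9 0. ] 7.800000000000011
2 [ 8.8 10.3  0. ] 15.600000000000023
3 [12.  16.3  0. ] 23.400000000000006
4 [14.5 22.6  0. ] 31.19999999999999
5 [16.  29.2  0. ] 39.0
6 [16.6 36.   0. ] 46.80000000000001
7 [16.3 42.7  0. ] 54.60000000000001
8 [15.1 49.4  0. ] 62.400000000000006
9 [13.  55.9  0. ] 70.20000000000002
10 [10.1 62.   0. ] 78.0
[40.7 81.8  0. ] 78.0
```

apply_moves([
  {"fingers": 0, "delta_pos": [-13, 12.5, 20], "angular": [0, 0, 1]},
  {"fingers": 0, "delta_pos": [-13, 12.5, 60], "angular": [0, 0, 1]},
  {"fingers": 0, "delta_pos": [-13, 12.5, 90], "angular": [0, 0, 1]},
  {"fingers": 0, "delta_pos": [-13, 12.5, 114], "angular": [0, 0, 1]},
  {"fingers": 0, "delta_pos": [-13, 12.5, 114], "angular": [0, 0, 1]},
  {"fingers": 0, "delta_pos": [-13, 12.5, 114], "angular": [0, 0, 1]},
  {"fingers": 0, "delta_pos": [-13, 12.5, 114], "angular": [0, 0, 1]},
])

```text
clock: 3.85
tool_pos: [0.6844, -0.087, 0.0855]
orientation: [-179.8, -0.1, -72.2]
force: [0.2, 0.5, 0.7]
opening: 0.0005
gripper_force: 0.0
```

```bash
python3 - <<'E'
from h import *
o=ctrl.get_obs();p=o["tool_pos"];y=o["orientation"][2];print(p*1e3,o["orientation"],o["force"])
for q in((N+36,70),(N+36,33.5)):print(q,*rel(p,y,*wp(*q)))
E
```

```text
[684.4 -87.   85.5] [-179.8   -0.1  -72.2] [0.2 0.5 0.7]
(-26.6, 70) [-0.8 -0.3 -0.5] -0.5800665967995542
(-26.6, 33.5) [-26.4  25.8  -0.5] -0.5800665967995542
```

Well placed. Now I'll insert the tip.

apply_moves([
  {"fingers": 0, "delta_pos": [-9, 9, 0], "angular": [0, 0, -0.6]},
  {"fingers": 0, "delta_pos": [-18, 17, 0], "angular": [0, 0, -0.6]},
  {"fingers": 0, "delta_pos": [-26.4, 25.8, 0], "angular": [0, 0, -0.6]},
  {"fingers": 0, "delta_pos": [-26.4, 25.8, 0], "angular": [0, 0, -0.6]},
  {"fingers": 0, "delta_pos": [-26.4, 25.8, 0], "angular": [0, 0, -0.6]},
])

```text
clock: 4.35
tool_pos: [0.6497, -0.0694, 0.0832]
orientation: [-180.0, -0.0, -71.5]
force: [-0.5, -0.6, -0.1]
opening: 0.0007
gripper_force: 0.1
```

apply_moves([
  {"fingers": 0, "delta_pos": [4.7, 4.9, 0], "angular": [0, 0, 7.8]},
  {"fingers": 0, "delta_pos": [8.8, 10.3, 0], "angular": [0, 0, 15.6]},
  {"fingers": 0, "delta_pos": [12, 16.3, 0], "angular": [0, 0, 23.4]},
  {"fingers": 0, "delta_pos": [14.5, 22.6, 0], "angular": [0, 0, 31.2]},
  {"fingers": 0, "delta_pos": [16, 29.2, 0], "angular": [0, 0, 39]},
])

```text
clock: 4.85
tool_pos: [0.627, -0.0942, 0.0823]
orientation: [180.0, -0.0, -110.9]
force: [0.3, 0.1, -0.5]
opening: 0.0002
gripper_force: 0.0
```

```bash
python3 - <<'E'
from h import *
o=ctrl.get_obs();p=o["tool_pos"];y=o["orientation"][2];print(p*1e3,o["orientation"],o["force"])
for k in range(5,11):print(k,*rel(p,y,*wp(N+36-7.8*k,33.5)))
print(*rel(p,y,*wp(N-42,70)))
E
```

```text
[627.  -94.2  82.3] [ 180.    -0.  -110.9] [ 0.3  0.1 -0.5]
5 [-0.8 -2.  -3.7] -0.2861255963806002
6 [ 4.   2.9 -3.7] 7.513874403619411
7 [ 8.1  8.3 -3.7] 15.313874403619423
8 [11.3 14.2 -3.7] 23.113874403619434
9 [13.8 20.6 -3.7] 30.913874403619445
10 [15.4 27.2 -3.7] 38.7138744036194
[51.7 23.2 -3.7] 38.7138744036194
```

apply_moves([
  {"fingers": 0, "delta_pos": [4, 3, -2], "angular": [0, 0, 7.5]},
  {"fingers": 0, "delta_pos": [8, 8.3, -2], "angular": [0, 0, 15.3]},
  {"fingers": 0, "delta_pos": [11.3, 14.2, -2], "angular": [0, 0, 23.1]},
  {"fingers": 0, "delta_pos": [13.8, 20.6, -2], "angular": [0, 0, 31]},
])

```text
clock: 5.25
tool_pos: [0.6028, -0.1002, 0.0843]
orientation: [180.0, -0.0, -141.9]
force: [-0.2, -0.1, -0.1]
opening: 0.0002
gripper_force: 0.0
```

apply_moves([
  {"fingers": 0, "delta_pos": [1.6, 6.6, 0], "angular": [0, 0, 7.8]},
  {"fingers": 0, "delta_pos": [1.6, 6.6, 0], "angular": [0, 0, 7.8]},
])

```text
clock: 5.45
tool_pos: [0.5973, -0.0962, 0.0846]
orientation: [-180.0, -0.1, -149.5]
force: [1.3, -5.6, -1.6]
opening: 0.0006
gripper_force: 2.4
```

```bash
python3 - <<'E'
from h import *
o=ctrl.get_obs();p=o["tool_pos"];y=o["orientation"][2];print(p*1e3,o["orientation"],o["force"])
print(*rel(p,y,*wp(N-42,33.5)))
print(*rel(p,y,*wp(N-42,80)))
E
```

```text
[597.3 -96.2  84.6] [-180.    -0.1 -149.5] [ 1.3 -5.6 -1.6]
[ 2.3 -1.7 -1.4] 0.06517287442324005
[ 35.2 -34.6  -1.4] 0.06517287442324005
```

Now I'll back out radially, rise and look.

apply_moves([
  {"fingers": 0, "delta_pos": [15, -15, -1], "angular": [0, 0, 0]},
  {"fingers": 0, "delta_pos": [35, -35, -1], "angular": [0, 0, 0]},
  {"fingers": 0, "delta_pos": [35, -35, -40], "angular": [0, 0, -8]},
  {"fingers": 0, "delta_pos": [35, -35, -80], "angular": [0, 0, -16]},
  {"fingers": 0, "delta_pos": [35, -35, -105], "angular": [0, 0, -24]},
])

```text
clock: 5.95
tool_pos: [0.5865, -0.1439, 0.1924]
orientation: [-179.9, 0.1, -124.8]
force: [0.4, -0.0, -0.0]
opening: 0.0008
gripper_force: 0.0
```

```bash
python3 - <<'E'
from h import *
import cv2
a=ctrl.snapshot("side")[...,::-1];t=ctrl.snapshot("top")[...,::-1]
o=ctrl.get_obs();p=o["tool_pos"];y=o["orientation"][2];print(p*1e3,o["orientation"],o["force"],o["joint_pos"])
print(*rel(p,y,*wp(N+36,70,.19)))
c=cv2.resize(a[175:245,245:310],None,fx=6,fy=6,interpolation=2)
d=cv2.resize(t[180:250,215:275+45],None,fx=3.5,fy=6,interpolation=2)
cv2.imwrite("pics/e.png",np.hstack([c,d]))
E
```

```text
[ 588.  -143.7  194. ] [-179.7    0.2 -124.9] [-0.3 -0.4  0.1] [  4.8  15.1 -11.5   0.  -63.  -39.7]
[-102.4  -46.1    4. ] -53.3054861861967
```

View pics/e.png

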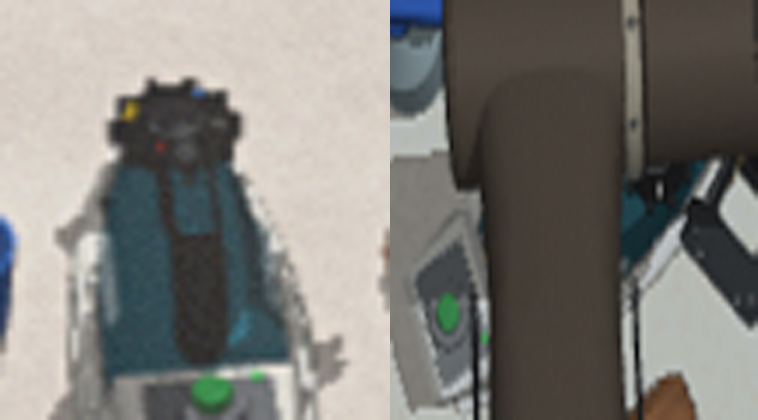

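The wheel has advanced two clicks to 3: blue is one lobe past the nose and yellow is two lobes before it. I'll make the same stroke once more, about 1.5 mm shallower.

apply_moves([
  {"fingers": 0, "delta_pos": [-15, -7, 0], "angular": [0, 0, -7.6]},
  {"fingers": 0, "delta_pos": [-30, -14, 0], "angular": [0, 0, -15.2]},
  {"fingers": 0, "delta_pos": [-45, -20, 0], "angular": [0, 0, -22.8]},
  {"fingers": 0, "delta_pos": [-60, -27, 0], "angular": [0, 0, -30.4]},
  {"fingers": 0, "delta_pos": [-75, -34, 0], "angular": [0, 0, -38]},
  {"fingers": 0, "delta_pos": [-90, -40, 0], "angular": [0, 0, -45.6]},
  {"fingers": 0, "delta_pos": [-102, -46, 4], "angular": [0, 0, -53]},
  {"fingers": 0, "delta_pos": [-102, -46, 4], "angular": [0, 0, -53]},
])

```text
clock: 6.85
tool_pos: [0.6825, -0.0859, 0.1833]
orientation: [179.9, 0.1, -72.1]
force: [0.8, 0.3, -0.4]
opening: 0.0004
gripper_force: 0.0
```

```bash
python3 - <<'E'
from h import *
o=ctrl.get_obs();p=o["tool_pos"];y=o["orientation"][2];print(p*1e3,o["orientation"],o["force"])
for q in((N+36,70),(N+36,34.5)):print(*rel(p,y,*wp(*q)))
s=wp(N+36,34.5)
for k in range(1,11):print(k,*rel(*s,*wp(N+36-7.8*k,34.5)))
E
```

```text
[682.5 -85.9 183.3] [179.9   0.1 -72.1] [ 0.8  0.3 -0.4]
[ 0.8 -1.7 97.3] -0.4782470996229904
[-24.1  23.6  97.3] -0.4782470996229904
1 [4.8 5.  0. ] 7.800000000000011
2 [ 8.9 10.5  0. ] 15.600000000000023
3 [12.3 16.6  0. ] 23.400000000000006
4 [14.7 23.1  0. ] 31.19999999999999
5 [16.3 29.8  0. ] 39.0
6 [16.9 36.7  0. ] 46.80000000000001
7 [16.6 43.6  0. ] 54.60000000000001
8 [15.4 50.4  0. ] 62.400000000000006
9 [13.2 57.   0. ] 70.20000000000002
10 [10.2 63.2  0. ] 78.0
```

apply_moves([
  {"fingers": 0, "delta_pos": [1, -1, 40], "angular": [0, 0, -0.5]},
  {"fingers": 0, "delta_pos": [1, -1, 80], "angular": [0, 0, -0.5]},
  {"fingers": 0, "delta_pos": [1, -1, 98], "angular": [0, 0, -0.5]},
  {"fingers": 0, "delta_pos": [1, -1, 98], "angular": [0, 0, -0.5]},
  {"fingers": 0, "delta_pos": [1, -1, 98], "angular": [0, 0, -0.5]},
])

```text
clock: 7.35
tool_pos: [0.6833, -0.0879, 0.0878]
orientation: [180.0, -0.0, -71.9]
force: [1.5, -0.1, 0.1]
opening: 0.0003
gripper_force: 0.0
```

```bash
python3 - <<'E'
from h import *
o=ctrl.get_obs();p=o["tool_pos"];y=o["orientation"][2];print(p*1e3,o["orientation"],o["force"])
print(*rel(p,y,*wp(N+36,34.5)))
E
```

```text
[683.3 -87.9  87.8] [180.   -0.  -71.9] [ 1.5 -0.1  0.1]
[-26.3  23.7   1.8] -0.30651116934970446
```

apply_moves([
  {"fingers": 0, "delta_pos": [-9, 8, 1], "angular": [0, 0, 0]},
  {"fingers": 0, "delta_pos": [-18, 16, 1], "angular": [0, 0, 0]},
  {"fingers": 0, "delta_pos": [-26, 24, 1], "angular": [0, 0, 0]},
  {"fingers": 0, "delta_pos": [-26, 24, 1], "angular": [0, 0, 0]},
  {"fingers": 0, "delta_pos": [-26, 24, 1], "angular": [0, 0, 0]},
])

```text
clock: 7.85
tool_pos: [0.6525, -0.07, 0.0876]
orientation: [-179.9, -0.0, -71.8]
force: [0.3, 0.2, 0.3]
opening: 0.0002
gripper_force: 0.0
```

apply_moves([
  {"fingers": 0, "delta_pos": [4.8, 5, 0], "angular": [0, 0, 7.8]},
  {"fingers": 0, "delta_pos": [8.9, 10.5, 0], "angular": [0, 0, 15.6]},
  {"fingers": 0, "delta_pos": [12.3, 16.6, 0], "angular": [0, 0, 23.4]},
  {"fingers": 0, "delta_pos": [14.7, 23.1, 0], "angular": [0, 0, 31.2]},
  {"fingers": 0, "delta_pos": [16.3, 29.8, 0], "angular": [0, 0, 39]},
])

```text
clock: 8.35
tool_pos: [0.6294, -0.0955, 0.0867]
orientation: [-180.0, 0.0, -111.2]
force: [0.4, -0.0, -1.3]
opening: 0.0006
gripper_force: 0.0
```

```bash
python3 - <<'E'
from h import *
o=ctrl.get_obs();p=o["tool_pos"];y=o["orientation"][2];print(p*1e3,o["orientation"],o["force"])
for k in range(5,11):print(k,*rel(p,y,*wp(N+36-7.8*k,34.5)))
E
```

```text
[629.4 -95.5  86.7] [-180.     0.  -111.2] [ 0.4 -0.  -1.3]
5 [-0.4  0.   0.7] -0.5786494685171704
6 [4.4 4.9 0.7] 7.221350531482841
7 [ 8.6 10.4  0.7] 15.021350531482824
8 [12.  16.5  0.7] 22.821350531482835
9 [14.5 22.9  0.7] 30.621350531482847
10 [16.1 29.6  0.7] 38.42135053148283
```

apply_moves([
  {"fingers": 0, "delta_pos": [4.4, 4.9, 1], "angular": [0, 0, 7.2]},
  {"fingers": 0, "delta_pos": [8.6, 10.4, 1], "angular": [0, 0, 15]},
  {"fingers": 0, "delta_pos": [12, 16.5, 1], "angular": [0, 0, 22.8]},
  {"fingers": 0, "delta_pos": [14.5, 22.9, 1], "angular": [0, 0, 30.6]},
  {"fingers": 0, "delta_pos": [16.1, 29.6, 1], "angular": [0, 0, 38.4]},
  {"fingers": 0, "delta_pos": [16.1, 29.6, 1], "angular": [0, 0, 38.4]},
])

```text
clock: 8.95
tool_pos: [0.5954, -0.0998, 0.0858]
orientation: [180.0, 0.0, -149.4]
force: [0.4, -0.6, 0.5]
opening: 0.0005
gripper_force: 0.0
```

apply_moves([
  {"fingers": 0, "delta_pos": [15, -15, 0], "angular": [0, 0, 0]},
  {"fingers": 0, "delta_pos": [35, -35, 0], "angular": [0, 0, 0]},
  {"fingers": 0, "delta_pos": [35, -35, -40], "angular": [0, 0, 0]},
  {"fingers": 0, "delta_pos": [35, -35, -80], "angular": [0, 0, 0]},
  {"fingers": 0, "delta_pos": [35, -35, -120], "angular": [0, 0, 0]},
  {"fingers": 0, "delta_pos": [35, -35, -120], "angular": [0, 0, 0]},
])

```text
clock: 9.55
tool_pos: [0.5874, -0.1484, 0.2123]
orientation: [-179.6, 0.5, -148.9]
force: [1.0, -0.3, 0.6]
opening: 0.0008
gripper_force: 0.0
```

```bash
python3 - <<'E'
from h import *
import cv2
a=ctrl.snapshot("side")[...,::-1]
o=ctrl.get_obs();p=o["tool_pos"];y=o["orientation"][2];print(o["clock"],p*1e3,o["orientation"],o["force"],o["joint_pos"])
print(*rel(p,y,np.array([.5055,.1465,.2]),y))
c=cv2.resize(a[175:265,245:310],None,fx=6,fy=6,interpolation=2)
cv2.imwrite("pics/f.png",c)
E
```

```text
9.6 [ 585.9 -148.   209.2] [-179.8    0.3 -149. ] [ 0.5  0.3 -1. ] [  4.4  14.4 -10.4   0.  -64.8 -63.4]
[-82.7 293.8   9.2] -0.0
```

View pics/f.png

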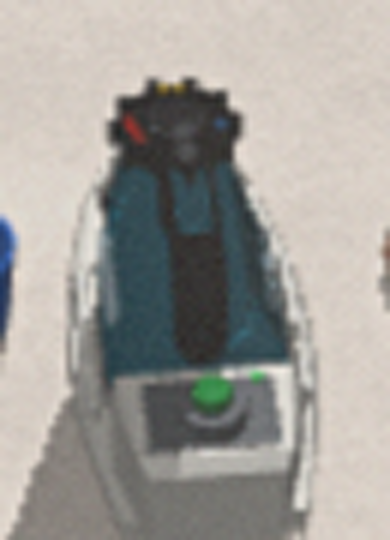

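The two yellow dots stand at the nose/pointer (172,88), with red left and blue right, so it is at 5 clicks. Next I'll go to the button, turning the body clear of the handle.

apply_moves([
  {"fingers": 0, "delta_pos": [-10, 37, 0], "angular": [0, 0, 6]},
  {"fingers": 0, "delta_pos": [-20, 74, 0], "angular": [0, 0, 12]},
  {"fingers": 0, "delta_pos": [-31, 111, 0], "angular": [0, 0, 18]},
  {"fingers": 0, "delta_pos": [-41, 148, 0], "angular": [0, 0, 24]},
  {"fingers": 0, "delta_pos": [-52, 184, 0], "angular": [0, 0, 30]},
  {"fingers": 0, "delta_pos": [-62, 220, 0], "angular": [0, 0, 36]},
  {"fingers": 0, "delta_pos": [-72, 257, 0], "angular": [0, 0, 42]},
  {"fingers": 0, "delta_pos": [-83, 294, 0], "angular": [0, 0, 45]},
  {"fingers": 0, "delta_pos": [-83, 294, 0], "angular": [0, 0, 45]},
  {"fingers": 0, "delta_pos": [-83, 294, 0], "angular": [0, 0, 45]},
])

```text
clock: 10.6
tool_pos: [0.5042, 0.1482, 0.2048]
orientation: [-179.9, -0.0, 166.0]
force: [-0.1, -0.2, 0.1]
opening: 0.0004
gripper_force: 0.0
```

```bash
python3 - <<'E'
from h import *
o=ctrl.get_obs();p=o["tool_pos"];y=o["orientation"][2];print(p*1e3,o["orientation"],o["force"])
print(*rel(p,y,np.array([.5055,.1465,.110]),y))
E
```

```text
[504.2 148.2 204.8] [-179.9   -0.   166. ] [-0.1 -0.2  0.1]
[-1.6 -1.3 94.8] -0.0
```

apply_moves([
  {"fingers": 0, "delta_pos": [-1.5, -1.5, 40], "angular": [0, 0, 0]},
  {"fingers": 0, "delta_pos": [-1.5, -1.5, 80], "angular": [0, 0, 0]},
  {"fingers": 0, "delta_pos": [-1.5, -1.5, 97], "angular": [0, 0, 0]},
  {"fingers": 0, "delta_pos": [-1.5, -1.5, 100], "angular": [0, 0, 0]},
  {"fingers": 0, "delta_pos": [-1.5, -1.5, 100], "angular": [0, 0, 0]},
])

```text
clock: 11.1
tool_pos: [0.506, 0.1447, 0.1053]
orientation: [-179.9, -0.0, 165.8]
force: [0.4, 0.4, 0.1]
opening: 0.0
gripper_force: 0.0
```

apply_moves([
  {"fingers": 0, "delta_pos": [0, 0, 3], "angular": [0, 0, 0]},
  {"fingers": 0, "delta_pos": [0, 0, 6], "angular": [0, 0, 0]},
  {"fingers": 0, "delta_pos": [0, 0, 9], "angular": [0, 0, 0]},
  {"fingers": 0, "delta_pos": [0, 0, 9], "angular": [0, 0, 0]},
])

```text
clock: 11.5
tool_pos: [0.5059, 0.1457, 0.0968]
orientation: [180.0, 0.0, 165.8]
force: [-0.3, 0.4, 1.1]
opening: 0.0008
gripper_force: 0.5
```

apply_moves([
  {"fingers": 0, "delta_pos": [0, 0, 2], "angular": [0, 0, 0]},
  {"fingers": 0, "delta_pos": [0, 0, 4], "angular": [0, 0, 0]},
  {"fingers": 0, "delta_pos": [0, 0, 4], "angular": [0, 0, 0]},
])

```text
clock: 11.8
tool_pos: [0.5059, 0.1457, 0.0927]
orientation: [180.0, 0.0, 165.8]
force: [-0.2, -0.2, 4.3]
opening: 0.0008
gripper_force: 1.7
```

apply_moves([
  {"fingers": 0, "delta_pos": [0, 0, 1.5], "angular": [0, 0, 0]},
  {"fingers": 0, "delta_pos": [0, 0, 2.5], "angular": [0, 0, 0]},
  {"fingers": 0, "delta_pos": [0, 0, 2.5], "angular": [0, 0, 0]},
])

```text
clock: 12.1
tool_pos: [0.506, 0.1457, 0.0915]
orientation: [180.0, 0.1, 165.8]
force: [-5.3, -0.5, 15.5]
opening: 0.0003
gripper_force: 8.1
```

The force rose to 15.5 N, so the button has bottomed. I'll withdraw and check.

apply_moves([
  {"fingers": 0, "delta_pos": [0, 0, -5], "angular": [0, 0, 0]},
  {"fingers": 0, "delta_pos": [0, 0, -40], "angular": [0, 0, 0]},
  {"fingers": 0, "delta_pos": [0, 0, -85], "angular": [0, 0, 0]},
  {"fingers": 0, "delta_pos": [0, 0, -130], "angular": [0, 0, 0]},
  {"fingers": 0, "delta_pos": [40, 0, -150], "angular": [0, 0, 0]},
  {"fingers": 0, "delta_pos": [80, 0, -150], "angular": [0, 0, 0]},
  {"fingers": 0, "delta_pos": [80, 0, -150], "angular": [0, 0, 0]},
  {"fingers": 0, "delta_pos": [80, 0, -150], "angular": [0, 0, 0]},
])

```text
clock: 12.9
tool_pos: [0.4275, 0.1656, 0.2404]
orientation: [179.9, 0.0, 165.9]
force: [-0.0, -0.4, -0.6]
opening: 0.0008
gripper_force: 0.0
```

```bash
python3 - <<'E'
from h import *
import cv2
t=ctrl.snapshot("top")[...,::-1];a=ctrl.snapshot("side")[...,::-1]
c=cv2.resize(a[175:265,200:340],None,fx=4,fy=4,interpolation=2)
d=cv2.resize(t[165:255,240:320],None,fx=2.8,fy=4,interpolation=2)
cv2.imwrite("pics/g.png",np.hstack([c,d]))
o=ctrl.get_obs();print(o["clock"],o["force"],o["tool_pos"]*1e3)
E
```

```text
13.0 [0.3 0.8 0.3] [428.4 165.3 239.8]
```

View pics/g.png

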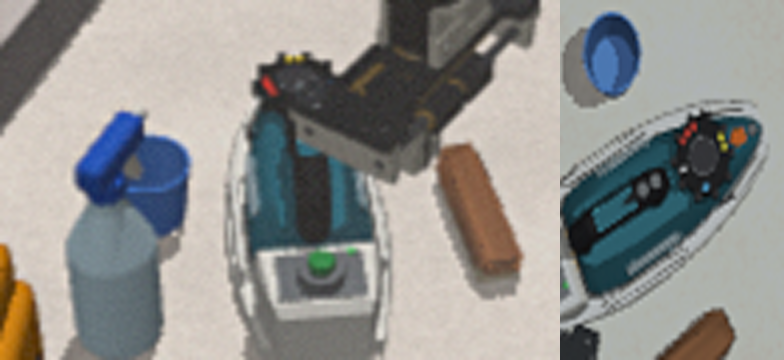

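The top view shows the yellow dots facing the orange pointer, the iron in place and the bystanders undisturbed. I'll hand the job in.

```bash
python3 -c "
from plant import ctrl
print(ctrl.close_job())"
```

```text
the job is handed in; nothing more can be done
None
```

The wheel now has its two yellow dots at the orange pointer. I then pressed the green button to the bottom of its travel (about 5 mm, 15 N), with the iron still in its dock and nothing nearby visibly moved. The job is handed in at 13 s; no verdict was shown.

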